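Square up a mounting plate and hold a flanged bearing over its studs

TASK

First push the aluminium mounting plate along the bench, square and flush into the corner of the steel fence. Then pick up the blue flanged bearing, carry it across the row of bearing stacks without disturbing them, and finish still holding it level over the plate, its two bolt holes centred over the two studs and about a centimetre above their tips, so that the fitter can check the fit. The bearing must never touch the plate, its studs or the fence, the plate must stay home in the corner, and the stacks and the yellow tin must be left where they stand.

Things in the scene. Friction and masses are not known exactly. Their poses are not given: they have to be found in the camera images.
- fence: Fixed corner fence of two steel bars, 26 mm thick, 25 mm high. Origin at bench level at the inner corner. The back bar's inner face is the plane x = 0 (bar from y = +26 to -200 mm), the side bar's is y = 0 (bar from x = 0 to -130 mm). The plate belongs at x < 0, y < 0: it is pushed along this frame's +x and +y. The frame's yaw varies by 15 degrees either way.
- plate: Loose aluminium plate, 70 (x) by 130 (y) by 18 mm, about 0.45 kg, with two upright brass studs, 8 mm thick, rising 20 mm above its top at y = +40 and -40 mm. Origin at the centre of the underside. Starts 25 to 60 mm short of each bar, up to 11 degrees out of square; slides under 3 to 12 N. Home, its x and y axes point as the fence's do.
- plate_corner (a point): The plate's corner at its +x, +y end, on the underside; it meets the fence's origin when the plate is home.
- stud_a (a point): Centre of the tip of the stud at the plate's +y, 38 mm above the plate's underside.
- stud_b (a point): Centre of the tip of the stud at the plate's -y, 38 mm above the plate's underside.
- flange: Loose blue bearing unit, 0.4 kg: flange 44 (x) by 110 (y) by 12 mm; at its middle a hub 44 (x) by 50 (y), 32 mm high from the underside, with a steel sleeve 6 mm higher. Sides x = +-22 mm are flat from flange to hub: grip there, 44 mm across. Two 14 mm holes at y = +-40 mm. Origin at the underside's centre. Lies flat, its y up to 40 degrees off world y; fits the studs either way round.
- hole_a (a point): Centre of the flange's +y hole, on the underside.
- hole_b (a point): Centre of the flange's -y hole, on the underside.
- stack_a: Upright stack of four ball bearings banded together, 62 mm in diameter, 64 mm high. Origin at the centre of its underside. The three stacks stand in a row between the flange and the plate.
- stack_b: As stack_a but of five bearings, 80 mm high.
- stack_c: As stack_a, four bearings, 64 mm high.
- tin: Upright tin with a yellow label, 60 mm in diameter, 62 mm high, near the flange. Origin at the centre of its underside.
Mind the look-alikes: they are no part of the job. Leave any orange or purple look-alike of the stack_c alone.

How it is judged:
On the way, in this order (a step that is already met when the one before it is completed fails the run):
1. the plate is square and flush in the fence corner (x of plate_corner in the frame of fence between -0.003 and 0.003 m and y of plate_corner in the frame of fence between -0.003 and 0.003 m and angle between the x axis of plate and the x axis of fence, either way round below 0.03 rad and angle between plate's own z axis and vertical below 0.04 rad and height (world z) of plate below 0.004 m), for 0.2 s.
2. the flanged bearing is then lifted clear of the bench (height (world z) of flange above 0.04 m and contact force between the fingers and flange above 1 N), for 0.1 s.
At the end, for the whole second after the job is handed in: Plate corner within 3 mm of the fence corner on both axes, square to 0.03 rad, flat; flange held, still, tilt under 0.08 rad, holes within 4 mm of the stud axes, underside 3 to 18 mm above the tips, touching neither plate nor fence; stacks and tin upright, within 15 mm of their start (all of step 1 and ((horizontal distance between hole_a and stud_a below 0.004 m and horizontal distance between hole_b and stud_b below 0.004 m) or (horizontal distance between hole_a and stud_b below 0.004 m and horizontal distance between hole_b and stud_a below 0.004 m)) and z of hole_a in the frame of stud_a between 0.003 and 0.018 m and z of hole_b in the frame of stud_a between 0.003 and 0.018 m and angle between flange's own z axis and vertical below 0.08 rad and contact force between the fingers and flange above 1 N and contact force between flange and plate below 0.1 N and contact force between flange and fence below 0.1 N and linear speed of flange below 0.02 m/s and linear speed of plate below 0.01 m/s and distance of each of stack_a, stack_b, stack_c, tin from where it was at the start of the episode below 0.015 m and angle between each of stack_a, stack_b, stack_c, tin's own z axis and vertical below 0.15 rad); the arm keeps its last pose, push and grip.
It fails at once if the flanged bearing touches the plate, its studs or the fence (contact force between flange and plate above 0.5 N or contact force between flange and fence above 0.5 N).
It fails at once if a bearing stack or the tin is shoved more than 15 mm or tipped (distance of any of stack_a, stack_b, stack_c, tin from where it was at the start of the episode above 0.015 m or angle between any of stack_a, stack_b, stack_c, tin's own z axis and vertical above 0.15 rad).
It also fails if it takes over 72 s, if anything falls off the work surface, if the arm or the gripper's body presses on something with over 40 N, if the wrist force passes 120 N, or if a joint passes its speed limit or range.

ROBOT

A 6-joint arm with a two-finger parallel gripper is mounted at the origin on the work surface. World frame = base frame: x ahead of the robot, y to its left, z up, the work surface at z = 0. Lengths are in m, angles in rad, forces in N, time in s.
With the tool pointing down it reaches from about 0.35 to 0.975 m from the base axis. Payload 4.9 kg.
Tool frame: the origin (TCP) lies midway between the tips of the shut fingers; the grasp point (between the pads) lies 19 mm behind it; z points along the fingers, y is the line along which they close (so a half turn about z gives the same grasp; the last joint's range is limited). The gripper opens to 85 mm and grips with 20 to 120 N. Pads are 22 mm wide; open, the fingers measure 114 mm over their backs; the gripper's body (76 mm by 85 mm) begins 54 mm behind the grasp point. The pads swing forward as they close: fully open they stand 13 mm farther back than shut.
Start: joints at [-1.308, 0.053, 1.613, -0, 1.476, -0.119], TCP at [0.233, -0.58, 0.231] pointing down, gripper open.
Joint ranges: [-3.01, 3.01], [-1.01, 2.22], [0.06, 2.58], [-1.02, 4.17], [0.09, 2.62], [-3.14, 3.14]. Speed limits (rad/s): [2.57, 2.57, 3.14, 3.14, 3.14, 3.14].

INTERFACE

Orientations are given as a rotation vector (axis times angle).
In Python, from station import telemetry, optics, ctrl gives the robot as it stands.
- The arm moves only by the shell command python3 -m pendant 'ROWS' [FORCE]. ROWS is JSON, one flat list of numbers, 7 for each row, row after row: the turn, a rotation vector about the tool's x, y, z as a fraction of full scale, then the shift along the tool's x, y, z as a fraction of full scale, then the opening, from 0 (shut) to 1 (fully open). In form: [ax, ay, az, tx, ty, tz, fingers, ax, ay, az, tx, ty, tz, fingers, ...]. A call has 1 to 12 rows; each row is the pose to reach, as a shift and turn from the pose commanded when the call began, along the tool's axes at that moment; what a row does not reach only later rows make up. Full scale, the value 1, is 300 mm for a shift and 30 degrees for a turn. A row lasts 1/8 s, in which the tool goes at most 62.5 mm and 10.7 degrees, less where a joint would pass 70% of its speed; a pose out of reach is approached as far as the arm can. A call with a number of a shift or a turn outside -1 to 1 is refused whole. A call with a gripper value outside its range is refused whole. The fingers move at their own pace and stop on an object; FORCE is the grip in N (left out, the last holds). Time passes only in rows, so rows that repeat a pose let the fingers close. It gives the time, the measured TCP pose, the force, the opening and the grip force at its end, in the units of the state.
- telemetry.get_obs(): the state, without advancing time (a new reading comes with each control period).
- optics.get_image(name): name is "scene" or "top"; returns a dict with "image" (400x640x3 uint8, red, green, blue), "depth" (400x640 float32, m along the optical axis (not along the pixel's ray), 0 where there is no reading), "fx", "fy", "cx", "cy" (pixels), "dist_coeffs" ([k1, k2, p1, p2, k3] as OpenCV has them; the pictures are not rectified), "rvec" (rotation vector, rad) and "tvec" (3), from world to camera coordinates, as OpenCV has them. Camera axes: x right, y down, z forward; pixel columns grow to the right and rows downward; lengths in m; the calibration is good to about 2 mm. A picture is of the moment at which its call begins.
- ctrl.finish_job(): hands the job in; it is judged then, once.
The state is a dict: "t": time; "q": joint angles; "dq": joint speeds; "effort": joint torques, N m; "tool_pos": TCP position; "tool_rot": TCP orientation; "contact_force": force on the tool from outside, world axes, zero at the start; "wrist_torque": the same for the moment, N m; "opening": finger opening in m; "grip_force": force on a finger pad.
Only numpy, scipy, OpenCV 4.12 (cv2) and the standard library are available. Lean on these libraries where they do the work, as an engineer would, in place of code of your own. Each camera call takes 0.05 s, during which the arm holds its last target. There are 200 camera calls.

## Working session

There is one attempt and no reset: what is moved stays moved. The work goes in short steps, Python scripts to look and compute and a shell command to move; the robot and the scene stay as the last step left them, time stands still between calls to the robot, and variables do not carry over. Pictures are saved under pics/ and viewed, at most 10 in all, crops included, and the job is handed in when it is done.

```bash
mkdir -p pics; ls; cat > h.py <<'E'
import numpy as np,cv2
from station import telemetry,optics,ctrl
def cap(n,f=None):
    d=optics.get_image(n)
    if f: cv2.imwrite('pics/'+f,d['image'][:,:,::-1])
    np.savez(n+'.npz',**d)
    return d
def pts(d):
    K=np.array([[d['fx'],0,d['cx']],[0,d['fy'],d['cy']],[0,0,1]])
    v,u=np.mgrid[0:400,0:640]
    p=cv2.undistortPoints(np.stack([u,v],-1).reshape(-1,1,2).astype(np.float64),K,np.array(d['dist_coeffs'],float)).reshape(400,640,2)
    z=d['depth'];c=np.dstack([p[...,0]*z,p[...,1]*z,z])
    R=cv2.Rodrigues(np.array(d['rvec'],float))[0]
    return (c-np.array(d['tvec']).ravel())@R   # R^T (c-t)
def ray(d,u,v,z):
    "pixel to world at plane height z"
    K=np.array([[d['fx'],0,d['cx']],[0,d['fy'],d['cy']],[0,0,1]])
    p=cv2.undistortPoints(np.array([[[u,v]]],float),K,np.array(d['dist_coeffs'],float)).ravel()
    R=cv2.Rodrigues(np.array(d['rvec'],float))[0]
    o=-R.T@np.array(d['tvec']).ravel();r=R.T@np.array([p[0],p[1],1])
    return o+r*(z-o[2])/r[2]
E
python3 - <<'E'
from h import *
for n in('top','scene'):
    d=cap(n,n+'0.png');P=pts(d);print(n,d['fx'],d['depth'].min(),d['depth'].max(),P[200,320],-cv2.Rodrigues(np.array(d['rvec'],float))[0].T@np.array(d['tvec']).ravel())
o=telemetry.get_obs();print(o['tool_pos'],o['tool_rot'],o['opening'],o['t'])
E
```

```text
pics
top 406.58637597279676 0.0 2.073982 [ 0.61244884 -0.02156048 -0.00420774] [ 0.40661656 -0.00739488  1.10222691]
scene 363.93720643774225 0.0 2.3853076 [ 0.58659153  0.01599285 -0.00205377] [ 1.03794211 -0.19995056  0.74474528]
[ 0.23271643 -0.57946409  0.23017952] [-3.08272000e+00 -5.95782975e-01  2.52441246e-04] 0.0850057017062535 0.1
```

View pics/top0.png

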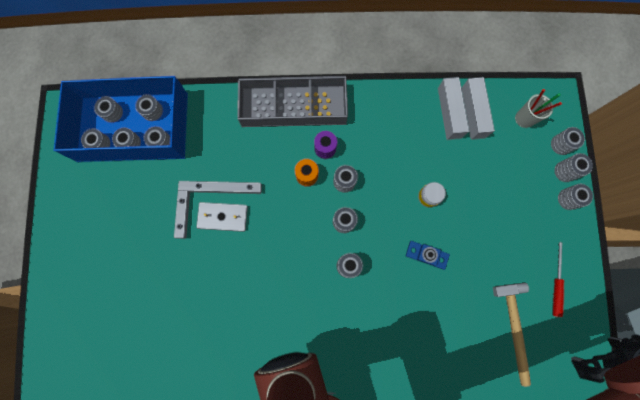

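View pics/scene0.png

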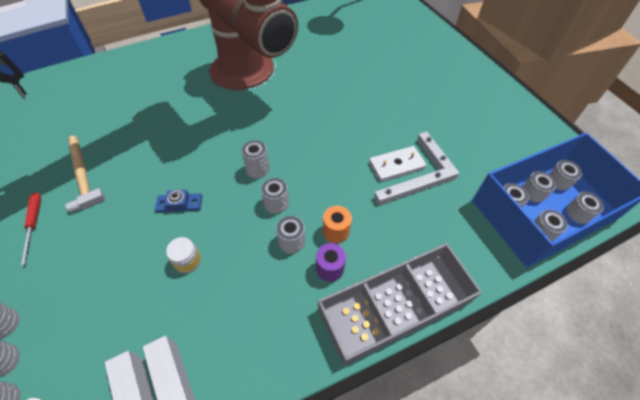

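The top view shows the fence corner at about (187,192), the plate at (221,217), the stacks at (346,178), (345,219) and (350,265), the flange at (430,255) and the tin at (432,194). I'll enlarge the regions that matter.

```bash
python3 - <<'E'
from h import *
d=dict(np.load('top.npz'));P=pts(d);im=d['image'][:,:,::-1]
a=cv2.resize(im[170:245,165:270],None,fx=7,fy=7,interpolation=cv2.INTER_CUBIC)
cv2.imwrite('pics/a.png',a)
b=cv2.resize(im[230:280,395:465],None,fx=10,fy=10,interpolation=cv2.INTER_CUBIC)
cv2.imwrite('pics/b.png',b)
# stacks/tin: centroid of top surface by depth
for n,u,v in(('a',346,178),('b',345,219),('c',350,265),('tin',432,194),('or',307,172)):
    Q=P[v-25:v+26,u-25:u+26].reshape(-1,3);Q=Q[(Q[:,2]>.05)&(Q[:,2]<.1)]
    Q=Q[Q[:,2]>np.percentile(Q[:,2],90)-.012]
    print(n,(Q.min(0)+Q.max(0))/2,np.ptp(Q,0))
E
```

```text
a [ 0.68021411 -0.07449934  0.06219879] [0.09770395 0.08517369 0.01385395]
b [ 0.55028932 -0.08265605  0.06281174] [0.06052576 0.05968275 0.01322707]
c [ 0.43051176 -0.09114813  0.07881429] [0.05960706 0.06016898 0.01411198]
tin [ 0.61199245 -0.3202208   0.06021269] [0.05579484 0.05509206 0.01548985]
or [ 0.69762095 -0.00634841  0.06219793] [0.09377486 0.09955856 0.01540222]
```

View pics/a.png

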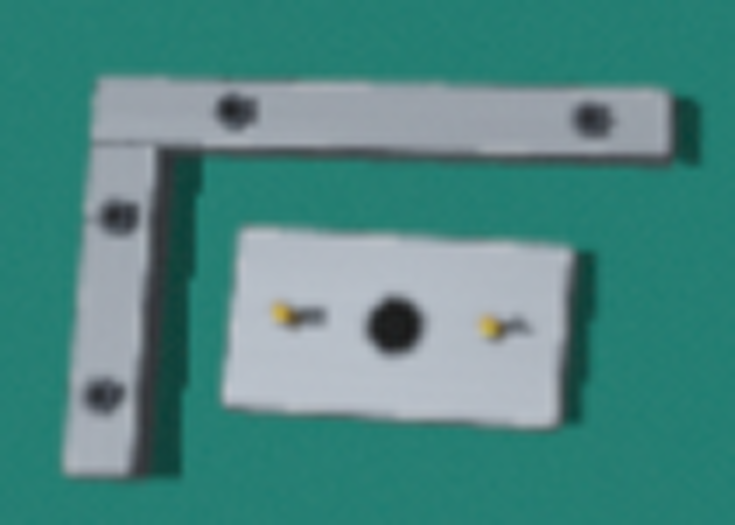

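View pics/b.png

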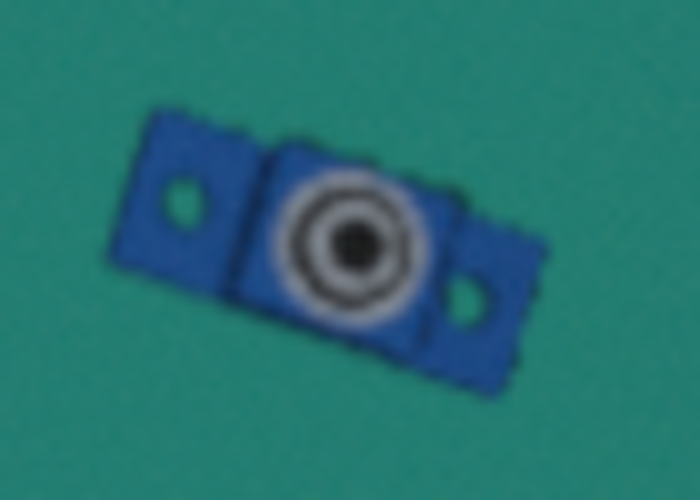

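The enlarged crop a shows the fence's inner corner at (157,149), the plate corners at (240,229), (575,246), (560,428) and (222,406), and the stud tips at (282,313) and (488,327). In crop b, the flange corners are (158,106), (550,240), (500,398) and (108,260), and the sleeve is at (352,247).

```bash
cat >> h.py <<'E'
def A(d,x,y,z,o=(165,170),s=7): return ray(d,o[0]+(x+.5)/s-.5,o[1]+(y+.5)/s-.5,z)[:2]
E
python3 - <<'E'
from h import *
np.set_printoptions(precision=4,suppress=True)
d=dict(np.load('top.npz'))
f=lambda x,y,z:A(d,x,y,z)
b=lambda x,y,z:A(d,x,y,z,(395,230),10)
c=f(157,149,.025);print('fence corner',c)
for p,q in(((157,149),(670,156)),((97,76),(670,90)),((157,149),(135,474)),((95,100),(63,474))):
    e=f(*p,.025)-f(*q,.025);print(np.linalg.norm(e),np.degrees(np.arctan2(e[1],e[0])))
C=[f(*p,.018) for p in((240,229),(575,246),(560,428),(222,406))];print('plate',C,np.mean(C,0))
for i in range(4):
    e=C[i]-C[(i+1)%4];print(np.linalg.norm(e),np.degrees(np.arctan2(e[1],e[0])))
sa,sb=f(282,313,.038),f(488,327,.038);e=sa-sb;print('studs',sa,sb,(sa+sb)/2,np.linalg.norm(e),np.degrees(np.arctan2(e[1],e[0])))
C=[b(*p,.012) for p in((158,106),(550,240),(500,398),(108,260))];print('flange',np.mean(C,0),b(352,247,.038))
for i in range(4):
    e=C[i]-C[(i+1)%4];print(np.linalg.norm(e),np.degrees(np.arctan2(e[1],e[0])))
h,k=b(185,202,.008),b(467,302,.008);e=h-k;print('holes',(h+k)/2,np.linalg.norm(e),np.degrees(np.arctan2(e[1],e[0])))
P=pts(d)
for u,v in((200,186),(182,215),(221,207)):print(P[v,u])
E
```

```text
fence corner [0.6407 0.3412]
0.20125116768623041 87.83960973111103
0.2262698641791754 87.14947554503479
0.12701058092070272 -2.063846617107667
0.14682814965501606 -2.8422881917712597
plate [array([0.6095, 0.3095]), array([0.5998, 0.178 ]), array([0.529 , 0.1833]), array([0.5402, 0.3147])] [0.5697 0.2464]
0.13190712334002827 85.77861003184051
0.0710169175133165 -4.32025506379356
0.13189234375597478 -94.86031348679765
0.06954613992879972 175.6965862995796
studs [0.5729 0.2866] [0.5658 0.2075] [0.5694 0.247 ] 0.0794019908100194 84.8809043165441
flange [ 0.4544 -0.3052] [ 0.4541 -0.3042]
0.11062528189952317 69.59035889970954
0.04468282315017132 -21.672945767501705
0.11025236222204406 -110.88356830740277
0.04376423991300171 158.7937783055025
holes [ 0.4543 -0.3055] 0.0798940332394808 68.95607201319628
[0.6522 0.304  0.0303]
[0.5741 0.3522 0.0267]
[0.5951 0.2482 0.0181]
```

```bash
cat > r.py <<'E'
import sys,json
from h import *
from scipy.spatial.transform import Rotation as Ro
# usage: r.py x y z yawdeg ... (tool x heading, tool pointing down); row fractions from the present pose
def go(o,v):
    R=Ro.from_rotvec(o['tool_rot']);np.set_printoptions(precision=4,suppress=True)
    for x,y,z,w in np.array(v,float).reshape(-1,4):
        T=Ro.from_euler('z',w,degrees=True)*Ro.from_rotvec([np.pi,0,0])
        a=(R.inv()*T).as_rotvec()/np.radians(30);s=R.inv().apply(np.array([x,y,z])-o['tool_pos'])/.3
        print([x,y,z,w],a.round(3).tolist(),s.round(4).tolist())
if __name__=='__main__':
    o=telemetry.get_obs();M=Ro.from_rotvec(o['tool_rot']).as_matrix()
    print('t',o['t'],np.round(o['tool_pos'],4),'yaw',np.degrees(np.arctan2(M[1,0],M[0,0])).round(2),'q',np.round(o['q'],2),'F',np.round(o['contact_force'],1),'open',round(o['opening'],4),'g',o['grip_force'])
    go(o,sys.argv[1:])
E
python3 r.py .45 -.35 .231 10 .49 -.2 .231 2 .48 .25 .15 -2.5
```

```text
t 0.1 [ 0.2327 -0.5795  0.2302] yaw 21.88 q [-1.31  0.05  1.61 -0.    1.48 -0.12] F [ 0.6  0.  -0. ] open 0.085 g 0.0
[np.float64(0.45), np.float64(-0.35), np.float64(0.231), np.float64(10.0)] [-0.004, 0.0, 0.396] [0.9571, -0.4399, -0.0018]
[np.float64(0.49), np.float64(-0.2), np.float64(0.231), np.float64(2.0)] [-0.004, 0.0, 0.663] [1.2672, -0.8542, -0.0009]
[np.float64(0.48), np.float64(0.25), np.float64(0.15), np.float64(-2.5)] [-0.004, 0.0, 0.813] [1.7951, -2.2581, 0.2717]
```

```bash
python3 -m pendant '[-0.004,0,0.81,1,-0.8,0,0.5,-0.004,0,0.81,1,-0.8,0,0.5,-0.004,0,0.81,1,-0.8,0,0.5,-0.004,0,0.81,1,-0.8,0,0.5,-0.004,0,0.81,1,-0.8,0,0.5,-0.004,0,0.81,1,-0.8,0,0.5,-0.004,0,0.81,1,-0.8,0,0.5,-0.004,0,0.81,1,-0.8,0,0.5]'; python3 r.py .48 .05 .231 -2.5 .48 .25 .15 -2.5
```

```text
t: 1.1
tool_pos: [0.4218, -0.2453, 0.231]
tool_rot: [3.139, -0.064, -0.001]
contact_force: [-0.7, -1.2, 0.4]
opening: 0.0432
grip_force: 0.0
t 1.1 [ 0.4218 -0.2453  0.231 ] yaw -2.35 q [-0.68 -0.29  1.92 -0.    1.5   0.93] F [-0.7 -1.2  0.4] open 0.0432 g 0.0
[np.float64(0.48), np.float64(0.05), np.float64(0.231), np.float64(-2.5)] [0.004, 0.001, 0.005] [0.1536, -0.9914, -0.0024]
[np.float64(0.48), np.float64(0.25), np.float64(0.15), np.float64(-2.5)] [0.004, 0.001, 0.005] [0.1264, -1.6581, 0.2661]
```

```bash
python3 -m pendant '[0,0,0,0.16,-1,0,0.5,0,0,0,0.16,-1,0,0.5,0,0,0,0.16,-1,0,0.5,0,0,0,0.16,-1,0,0.5,0,0,0,0.16,-1,0,0.5,0,0,0,0.16,-1,0,0.5]'; python3 r.py .48 .25 .06 -2.5 .48 .25 .003 -2.5
```

```text
t: 1.85
tool_pos: [0.4829, 0.0534, 0.2305]
tool_rot: [3.139, -0.062, -0.0]
contact_force: [-0.1, -0.3, 0.4]
opening: 0.0424
grip_force: 0.0
t 1.85 [0.4829 0.0534 0.2305] yaw -2.26 q [-0.04 -0.29  1.93 -0.    1.5   1.57] F [-0.1 -0.3  0.4] open 0.0424 g 0.0
[np.float64(0.48), np.float64(0.25), np.float64(0.06), np.float64(-2.5)] [0.004, 0.0, 0.008] [-0.0353, -0.6557, 0.5669]
[np.float64(0.48), np.float64(0.25), np.float64(0.003), np.float64(-2.5)] [0.004, 0.0, 0.008] [-0.0353, -0.6561, 0.7569]
```

```bash
python3 -m pendant '[0,0,0.008,-0.04,-0.66,0.5,0.5,0,0,0.008,-0.04,-0.66,0.5,0.5,0,0,0.008,-0.04,-0.66,0.5,0.5,0,0,0.008,-0.04,-0.66,0.5,0.5,0,0,0.008,-0.04,-0.66,0.65,0.5,0,0,0.008,-0.04,-0.66,0.75,0.5,0,0,0.008,-0.04,-0.66,0.752,0.5]'; python3 r.py .525 .25 .004 -2.5 .545 .25 .004 -2.5 .557 .25 .004 -2.5; python3 - <<'E'
from h import *
d=cap('top');e=cap('scene')
a=cv2.resize(d['image'][150:250,160:280,::-1],None,fx=4,fy=4);b=cv2.resize(e['image'][100:220,340:480,::-1],None,fx=400/120,fy=400/120)
cv2.imwrite('pics/c.png',cv2.resize(np.hstack([a,b[:400,:300]]),None,fx=1,fy=1))
E
```

```text
t: 2.72
tool_pos: [0.4774, 0.2471, 0.0016]
tool_rot: [3.136, -0.077, -0.009]
contact_force: [-0.4, -0.3, 0.5]
opening: 0.0425
grip_force: 0.0
t 2.725 [0.4774 0.2471 0.0016] yaw -2.83 q [ 0.34  0.11  1.97 -0.    1.07  1.96] F [-0.4 -0.3  0.5] open 0.0425 g 0.0
[np.float64(0.525), np.float64(0.25), np.float64(0.004), np.float64(-2.5)] [0.01, 0.011, -0.011] [0.1579, -0.0174, -0.0089]
[np.float64(0.545), np.float64(0.25), np.float64(0.004), np.float64(-2.5)] [0.01, 0.011, -0.011] [0.2244, -0.0207, -0.0093]
[np.float64(0.557), np.float64(0.25), np.float64(0.004), np.float64(-2.5)] [0.01, 0.011, -0.011] [0.2644, -0.0227, -0.0095]
```

View pics/c.png

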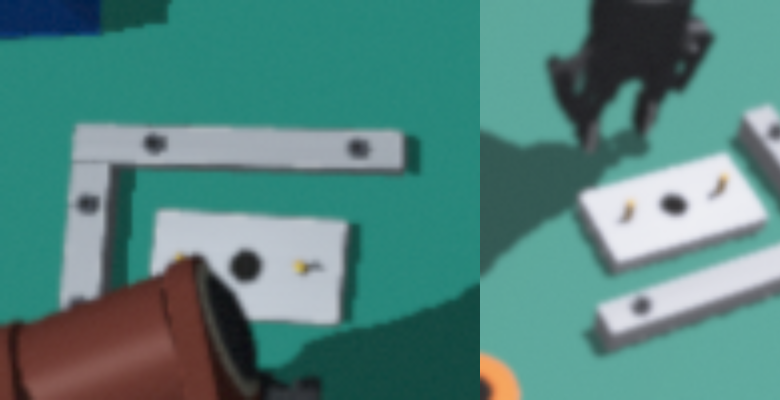

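The gripper stands behind the middle of the plate's -x face, clear of it. Next I push along +x.

```bash
python3 -m pendant '[0.01,0.01,-0.011,0.06,0,-0.008,0.5,0.01,0.01,-0.011,0.1,0,-0.008,0.5,0.01,0.01,-0.011,0.13,0,-0.008,0.5,0.01,0.01,-0.011,0.15,0,-0.008,0.5,0.01,0.01,-0.011,0.17,0,-0.008,0.5,0.01,0.01,-0.011,0.19,0,-0.008,0.5,0.01,0.01,-0.011,0.21,0,-0.008,0.5,0.01,0.01,-0.011,0.225,0,-0.008,0.5,0.01,0.01,-0.011,0.24,0,-0.008,0.5,0.01,0.01,-0.011,0.24,0,-0.008,0.5]'; python3 r.py
```

```text
t: 4.08
tool_pos: [0.5517, 0.2467, 0.0073]
tool_rot: [-3.138, 0.064, -0.011]
contact_force: [-0.2, -0.5, 0.2]
opening: 0.0427
grip_force: 0.1
t 4.075 [0.5517 0.2467 0.0073] yaw -2.34 q [0.3  0.24 1.81 0.   1.08 1.91] F [-0.2 -0.5  0.2] open 0.0427 g 0.11400848281482467
```

```bash
python3 -m pendant '[0,0,0,0.01,0,0,0.5,0,0,0,0.02,0,0,0.5,0,0,0,0.03,0,0,0.5,0,0,0,0.03,0,0,0.5]'; python3 r.py
```

```text
t: 4.58
tool_pos: [0.5574, 0.2467, 0.0072]
tool_rot: [-3.138, 0.065, 0.002]
contact_force: [-12.4, 1.4, 8.5]
opening: 0.043
grip_force: 6.0
t 4.575 [0.5574 0.2467 0.0072] yaw -2.36 q [0.29 0.25 1.79 0.   1.1  1.9 ] F [-12.4   1.4   8.5] open 0.043 g 6.002289429889061
```

```bash
cat > m.py <<'E'
from h import *
np.set_printoptions(precision=4,suppress=True)
# plate pose from stud tips (yellow) and white top points, both cameras
for n in('top','scene'):
    d=cap(n);P=pts(d);h=cv2.cvtColor(d['image'],cv2.COLOR_RGB2HSV)
    m=((h[...,0]>12)&(h[...,0]<35)&(h[...,1]>110)&(h[...,2]>90)&(P[...,0]>.5)&(P[...,0]<.68)&(P[...,1]>.15)&(P[...,1]<.35)).astype(np.uint8)
    k,_,s,c=cv2.connectedComponentsWithStats(m)
    for i in range(1,k):
        print(n,'yellow',s[i,4],c[i],ray(d,*c[i],.036)[:2])
E
python3 m.py; python3 - <<'E'
from h import *
d=dict(np.load('top.npz'));e=dict(np.load('scene.npz'))
a=cv2.resize(d['image'][170:245,165:270,::-1],None,fx=5,fy=5,interpolation=2)
b=cv2.resize(e['image'][120:210,360:470,::-1],None,fx=375/90,fy=375/90,interpolation=2)
b=b[:,:270];print(a.shape,b.shape);b=cv2.resize(e['image'][120:210,360:470,::-1],(458,375),interpolation=2)
cv2.imwrite('pics/d.png',np.hstack([a[:,:340],b]))
E
```

```text
top yellow 1 [236. 204.] [0.5992 0.2037]
(375, 525, 3) (375, 270, 3)
```

View pics/d.png

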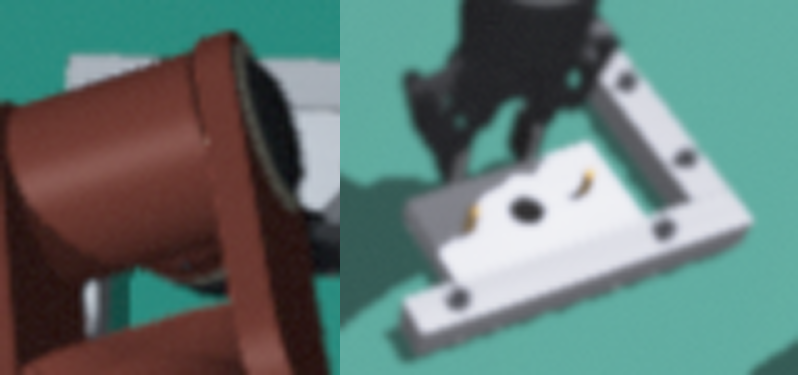

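In the scene view the plate's top edge looks flush along the back bar, with the +x face closed up. It still stands off the side bar. Now the +y push.

```bash
python3 r.py .53 .247 .01 -2.5 .53 .247 .1 -2.5 .603 .135 .1 -2.5 .603 .135 .006 -2.5
```

```text
t 4.675 [0.5574 0.2468 0.0072] yaw -2.35 q [0.29 0.25 1.79 0.   1.1  1.9 ] F [-12.7  -0.3   8.3] open 0.0426 g 5.869943441357464
[np.float64(0.53), np.float64(0.247), np.float64(0.01), np.float64(-2.5)] [-0.005, 0.002, 0.005] [-0.0913, 0.0029, -0.0092]
[np.float64(0.53), np.float64(0.247), np.float64(0.1), np.float64(-2.5)] [-0.005, 0.002, 0.005] [-0.0915, 0.002, -0.3092]
[np.float64(0.603), np.float64(0.135), np.float64(0.1), np.float64(-2.5)] [-0.005, 0.002, 0.005] [0.1669, 0.3651, -0.3105]
[np.float64(0.603), np.float64(0.135), np.float64(0.006), np.float64(-2.5)] [-0.005, 0.002, 0.005] [0.1672, 0.366, 0.0028]
```

```bash
python3 -m pendant '[0,0,0.005,-0.1,0,-0.01,0.5,0,0,0.005,-0.1,0,-0.31,0,0,0,0.005,-0.1,0,-0.31,0,0,0,0.005,0.16,0.365,-0.31,0,0,0,0.005,0.16,0.365,-0.31,0,0,0,0.005,0.16,0.365,-0.31,0,0,0,0.005,0.16,0.365,-0.15,0,0,0,0.005,0.16,0.365,0,0,0,0,0.005,0.16,0.365,0,0]'; python3 r.py .603 .16 .006 -2.5 .603 .2 .006 -2.5
```

```text
t: 5.8
tool_pos: [0.6011, 0.1352, 0.0041]
tool_rot: [-3.138, 0.067, -0.001]
contact_force: [0.3, 0.3, 0.1]
opening: -0.0003
grip_force: 0.0
t 5.8 [0.6011 0.1352 0.0041] yaw -2.46 q [0.1  0.27 1.78 0.   1.09 1.71] F [0.3 0.3 0.1] open -0.0003 g 0.0
[np.float64(0.603), np.float64(0.16), np.float64(0.006), np.float64(-2.5)] [-0.005, -0.001, 0.001] [0.0029, -0.083, -0.0062]
[np.float64(0.603), np.float64(0.2), np.float64(0.006), np.float64(-2.5)] [-0.005, -0.001, 0.001] [-0.0028, -0.2163, -0.0059]
```

```bash
python3 -m pendant '[0,0,0,0.005,-0.06,-0.006,0,0,0,0,0.005,-0.09,-0.006,0,0,0,0,0.005,-0.11,-0.006,0,0,0,0,0.005,-0.13,-0.006,0,0,0,0,0.005,-0.15,-0.006,0,0,0,0,0.005,-0.17,-0.006,0,0,0,0,0.005,-0.185,-0.006,0,0,0,0,0.005,-0.195,-0.006,0]'; python3 r.py
```

```text
t: 6.8
tool_pos: [0.6082, 0.1924, 0.0103]
tool_rot: [-3.14, 0.068, -0.011]
contact_force: [-1.2, -5.9, 4.4]
opening: 0.0001
grip_force: 3.6
t 6.8 [0.6082 0.1924 0.0103] yaw -2.48 q [ 0.19  0.3   1.73 -0.    1.11  1.8 ] F [-1.2 -5.9  4.4] open 0.0001 g 3.560099769383669
```

```bash
python3 -m pendant '[0,0,0,0,-0.01,0,0,0,0,0,0,-0.02,0,0,0,0,0,0,-0.02,0,0]'; python3 r.py
```

```text
t: 7.18
tool_pos: [0.6085, 0.1987, 0.0103]
tool_rot: [-3.139, 0.068, -0.011]
contact_force: [0.2, -4.1, 5.8]
opening: -0.0003
grip_force: 3.5
t 7.175 [0.6085 0.1987 0.0103] yaw -2.48 q [0.2  0.31 1.72 0.   1.11 1.81] F [ 0.2 -4.1  5.8] open -0.0003 g 3.456364944577217
```

```bash
python3 -m pendant '[0,0,0,0,-0.01,0,0,0,0,0,0,-0.02,0,0,0,0,0,0,-0.02,0,0]'; python3 r.py|head -1; python3 m.py
```

```text
t: 7.55
tool_pos: [0.6087, 0.2018, 0.0103]
tool_rot: [3.137, -0.067, 0.01]
contact_force: [-2.5, -14.8, 8.7]
opening: 0.0002
grip_force: 8.3
t 7.55 [0.6087 0.2018 0.0103] yaw -2.44 q [ 0.21  0.31  1.72 -0.01  1.11  1.82] F [ -2.5 -14.8   8.7] open 0.0002 g 8.320758724585176
```

```bash
python3 -m pendant '[0,0,0,0,-0.018,0,0,0,0,0,0,-0.025,0,0,0,0,0,0,-0.025,0,0]'; python3 r.py .609 .17 .02 -2.5 .6 .17 .1 -2.5 .52 .275 .1 -2.5 .52 .275 .004 -2.5
```

```text
t: 8.02
tool_pos: [0.6087, 0.2026, 0.0102]
tool_rot: [3.124, -0.066, 0.005]
contact_force: [-4.2, -35.8, 14.4]
opening: -0.0
grip_force: 19.2
t 8.025 [0.6087 0.2026 0.0102] yaw -2.4 q [ 0.21  0.31  1.71 -0.02  1.12  1.83] F [ -4.2 -35.8  14.4] open -0.0 g 19.163851998746395
[np.float64(0.609), np.float64(0.17), np.float64(0.02), np.float64(-2.5)] [0.032, -0.007, 0.003] [0.0057, 0.1092, -0.0307]
[np.float64(0.6), np.float64(0.17), np.float64(0.1), np.float64(-2.5)] [0.032, -0.007, 0.003] [-0.0233, 0.1149, -0.2974]
[np.float64(0.52), np.float64(0.275), np.float64(0.1), np.float64(-2.5)] [0.032, -0.007, 0.003] [-0.3044, -0.2236, -0.304]
[np.float64(0.52), np.float64(0.275), np.float64(0.004), np.float64(-2.5)] [0.032, -0.007, 0.003] [-0.3056, -0.2289, 0.0159]
```

```bash
python3 -m pendant '[0,0,0,0,0.11,-0.01,0.5,0,0,0,-0.02,0.13,-0.3,0.5,0,0,0,-0.02,0.13,-0.3,0.5,0,0,0,-0.3,-0.2,-0.3,0.5,0,0,0,-0.3,-0.2,-0.3,0.5,0,0,0,-0.3,-0.2,-0.3,0.5,0,0,0,-0.3,-0.2,-0.15,0.5,0,0,0,-0.3,-0.2,0,0.5,0,0,0,-0.3,-0.2,0.015,0.5]'; python3 r.py .555 .275 .006 -2.5 .562 .275 .006 -2.5;python3 m.py
```

```text
t: 9.15
tool_pos: [0.5178, 0.2752, 0.0001]
tool_rot: [-3.141, 0.069, 0.004]
contact_force: [0.1, -0.5, 0.4]
opening: 0.0427
grip_force: 0.0
t 9.15 [5.178e-01 2.752e-01 1.000e-04] yaw -2.52 q [0.36 0.22 1.85 0.   1.08 1.98] F [ 0.1 -0.5  0.4] open 0.0427 g 0.0
[np.float64(0.555), np.float64(0.275), np.float64(0.006), np.float64(-2.5)] [-0.0, 0.004, -0.001] [0.1238, -0.0049, -0.0199]
[np.float64(0.562), np.float64(0.275), np.float64(0.006), np.float64(-2.5)] [-0.0, 0.004, -0.001] [0.1472, -0.0059, -0.02]
top yellow 3 [223.6667 203.3333] [0.6018 0.237 ]
```

```bash
python3 -m pendant '[0,0,0,0.06,0,-0.02,0.5,0,0,0,0.1,0,-0.02,0.5,0,0,0,0.12,0,-0.02,0.5,0,0,0,0.135,0,-0.02,0.5,0,0,0,0.15,0,-0.02,0.5,0,0,0,0.16,0,-0.02,0.5,0,0,0,0.16,0,-0.02,0.5]'; python3 r.py
```

```text
t: 10.12
tool_pos: [0.5594, 0.2758, 0.0102]
tool_rot: [-3.139, 0.068, 0.028]
contact_force: [-31.7, 0.8, 24.4]
opening: 0.0431
grip_force: 16.0
t 10.125 [0.5594 0.2758 0.0102] yaw -2.49 q [0.34 0.29 1.75 0.01 1.13 1.95] F [-31.7   0.8  24.4] open 0.0431 g 16.02065484970808
```

```bash
python3 -m pendant '[0,0,0,-0.12,0,-0.01,0.5,0,0,0,-0.12,0,-0.3,1,0,0,0,-0.12,0,-0.6,1,0,0,-0.9,-0.2,0.9,-0.6,1,0,0,-0.9,-0.2,0.9,-0.6,1,0,0,-0.9,-0.2,0.9,-0.6,1,0,0,-0.9,-0.2,0.9,-0.6,1,0,0,-0.9,-0.2,0.9,-0.6,1,0,0,-0.9,-0.2,0.9,-0.6,1]'; python3 r.py .454 -.25 .19 50 .454 -.305 .08 69.5; python3 m.py; python3 - <<'E'
from h import *
d=dict(np.load('top.npz'));e=dict(np.load('scene.npz'))
a=cv2.resize(d['image'][170:240,170:260,::-1],(720,560),interpolation=2)
cv2.imwrite('pics/e.png',a)
E
```

```text
t: 11.25
tool_pos: [0.4963, 0.0052, 0.1902]
tool_rot: [-3.07, -0.661, -0.013]
contact_force: [0.8, 1.2, -1.0]
opening: 0.0854
grip_force: 0.0
t 11.25 [0.4963 0.0052 0.1902] yaw 24.3 q [-0.14 -0.24  1.95  0.    1.42  1.  ] F [ 0.8  1.2 -1. ] open 0.0854 g 0.0
[np.float64(0.454), np.float64(-0.25), np.float64(0.19), np.float64(50.0)] [0.005, -0.015, -0.857] [-0.4787, 0.7172, -0.0025]
[np.float64(0.454), np.float64(-0.305), np.float64(0.08), np.float64(69.5)] [0.007, -0.014, -1.507] [-0.5571, 0.884, 0.3637]
top yellow 4 [194.5 202.5] [0.6059 0.3161]
top yellow 3 [223.6667 203.3333] [0.6018 0.237 ]
```

View pics/e.png

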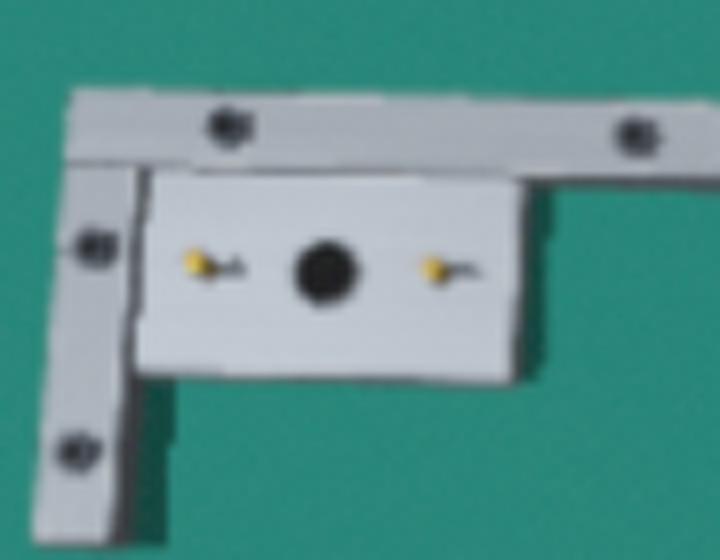

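The plate sits home: top edge against the back bar, left edge against the side bar, stud tips at about (196,264) and (434,269) in the crop. On to the flange.

```bash
python3 -m pendant '[0,0,-0.8,-0.56,0.88,0,1,0,0,-0.8,-0.56,0.88,0,1,0,0,-0.8,-0.56,0.88,0,1,0,0,-0.8,-0.56,0.88,0,1,0,0,-0.8,-0.56,0.88,0,1,0,0,-0.8,-0.56,0.88,0,1,0,0,-0.8,-0.56,0.88,0,1]'; python3 r.py .454 -.305 .08 69.5 .454 -.305 .001 69.5
```

```text
t: 12.22
tool_pos: [0.4532, -0.3024, 0.1876]
tool_rot: [-2.862, -1.29, -0.01]
contact_force: [0.0, -0.2, 1.0]
opening: 0.0852
grip_force: 0.0
t 12.225 [ 0.4532 -0.3024  0.1876] yaw 48.51 q [-0.73 -0.11  1.85  0.01  1.4  -0.01] F [ 0.  -0.2  1. ] open 0.0852 g 0.0
[np.float64(0.454), np.float64(-0.305), np.float64(0.08), np.float64(69.5)] [0.004, -0.012, -0.7] [-0.0072, 0.0074, 0.3585]
[np.float64(0.454), np.float64(-0.305), np.float64(0.001), np.float64(69.5)] [0.004, -0.012, -0.7] [-0.009, 0.0072, 0.6219]
```

```bash
python3 -m pendant '[0.004,-0.012,-0.7,-0.008,0.0073,0.2,1,0.004,-0.012,-0.7,-0.008,0.0073,0.3,1,0.004,-0.012,-0.7,-0.008,0.0073,0.36,1,0.004,-0.012,-0.7,-0.008,0.0073,0.36,1]'; python3 r.py .454 -.305 .002 69.5
```

```text
t: 12.72
tool_pos: [0.4535, -0.304, 0.0791]
tool_rot: [-2.581, -1.79, 0.001]
contact_force: [0.8, -0.0, 1.3]
opening: 0.0852
grip_force: 0.0
t 12.725 [ 0.4535 -0.304   0.0791] yaw 69.48 q [-0.73  0.01  1.92 -0.    1.21 -0.37] F [ 0.8 -0.   1.3] open 0.0852 g 0.0
[np.float64(0.454), np.float64(-0.305), np.float64(0.002), np.float64(69.5)] [-0.002, -0.001, -0.001] [-0.0026, 0.0032, 0.2569]
```

```bash
python3 -m pendant '[0,0,0,-0.003,0.003,0.1,1,0,0,0,-0.003,0.003,0.2,1,0,0,0,-0.003,0.003,0.255,1,0,0,0,-0.003,0.003,0.255,1,0,0,0,-0.003,0.003,0.255,0.3,0,0,0,-0.003,0.003,0.255,0.3,0,0,0,-0.003,0.003,0.255,0.3,0,0,0,-0.003,0.003,0.255,0.3]' 60; python3 r.py .454 -.305 .15 69.5
```

```text
t: 13.72
tool_pos: [0.455, -0.308, 0.0053]
tool_rot: [2.578, 1.789, 0.0]
contact_force: [-1.0, 0.8, 6.3]
opening: 0.0431
grip_force: 65.1
t 13.725 [ 0.455  -0.308   0.0053] yaw 69.51 q [-0.73  0.13  1.94 -0.    1.07 -0.37] F [-1.   0.8  6.3] open 0.0431 g 65.10831356048584
[np.float64(0.454), np.float64(-0.305), np.float64(0.15), np.float64(69.5)] [0.006, 0.004, 0.0] [0.0073, -0.005, -0.4823]
```

```bash
python3 -m pendant '[0,0,0,0,0,-0.1,0.3,0,0,0,0,0,-0.25,0.3,0,0,0,0,0,-0.4,0.3,0,0,0,0,0,-0.55,0.3,0,0,0,0,0,-0.55,0.3,0,0,0,0,0,-0.55,0.3]'; python3 r.py .454 -.305 .165 87.4 .5 -.05 .165 87.4; python3 - <<'E'
from h import *
d=cap('scene');cap('top')
cv2.imwrite('pics/f.png',cv2.resize(d['image'][100:300,80:320,::-1],(720,600),interpolation=2))
E
```

```text
t: 14.48
tool_pos: [0.4528, -0.3059, 0.166]
tool_rot: [-2.579, -1.79, 0.002]
contact_force: [-0.8, 0.3, -6.0]
opening: 0.0429
grip_force: 64.2
t 14.475 [ 0.4528 -0.3059  0.166 ] yaw 69.51 q [-0.73 -0.08  1.86 -0.    1.37 -0.37] F [-0.8  0.3 -6. ] open 0.0429 g 64.2457365989685
[np.float64(0.454), np.float64(-0.305), np.float64(0.165), np.float64(87.4)] [-0.005, -0.002, -0.596] [0.0041, 0.0026, 0.0035]
[np.float64(0.5), np.float64(-0.05), np.float64(0.165), np.float64(87.4)] [-0.005, -0.002, -0.596] [0.854, -0.1512, 0.0044]
```

View pics/f.png

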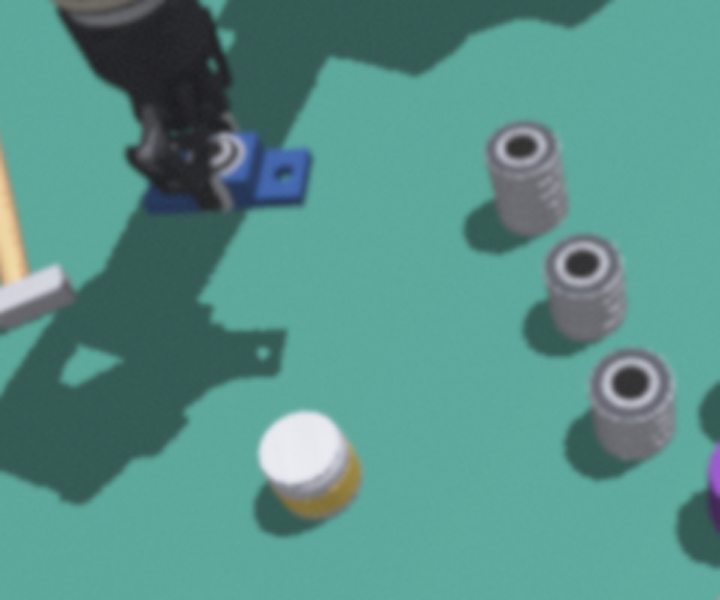

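The flange is held level and clear, with its near hole at (285,172). Stacks and tin stand undisturbed.

```bash
python3 -m pendant '[-0.005,0,-0.1,0.12,-0.02,0,0.3,-0.005,0,-0.2,0.25,-0.05,0,0.3,-0.005,0,-0.3,0.4,-0.1,0,0.3,-0.005,0,-0.4,0.55,-0.15,0,0.3,-0.005,0,-0.5,0.7,-0.2,0,0.3,-0.005,0,-0.6,0.85,-0.25,0,0.3,-0.005,0,-0.6,0.97,-0.3,0,0.3,-0.005,0,-0.6,0.97,-0.3,0,0.3]'; python3 r.py .6035 .2745 .165 87.4 .6035 .2745 .12 87.4
```

```text
t: 15.58
tool_pos: [0.4699, -0.0005, 0.1657]
tool_rot: [-2.265, -2.177, 0.002]
contact_force: [-0.2, -1.5, -5.3]
opening: 0.0425
grip_force: 64.1
t 15.575 [ 0.4699 -0.0005  0.1657] yaw 87.75 q [-0.16 -0.28  2.03 -0.    1.39 -0.12] F [-0.2 -1.5 -5.3] open 0.0425 g 64.11436915397644
[np.float64(0.6035), np.float64(0.2745), np.float64(0.165), np.float64(87.4)] [-0.002, 0.002, 0.012] [0.9335, 0.4089, 0.0014]
[np.float64(0.6035), np.float64(0.2745), np.float64(0.12), np.float64(87.4)] [-0.002, 0.002, 0.012] [0.9336, 0.409, 0.1514]
```

```bash
python3 -m pendant '[0,0,0.012,0.15,0.06,0,0.3,0,0,0.012,0.3,0.13,0,0.3,0,0,0.012,0.45,0.2,0,0.3,0,0,0.012,0.6,0.26,0,0.3,0,0,0.012,0.75,0.33,0,0.3,0,0,0.012,0.88,0.39,0.05,0.3,0,0,0.012,0.933,0.409,0.1,0.3,0,0,0.012,0.933,0.409,0.15,0.3,0,0,0.012,0.933,0.409,0.15,0.3]'; python3 r.py .6035 .2745 .065 87.4; cat > g.py <<'E'
from h import *
from scipy.spatial.transform import Rotation as Ro
o=telemetry.get_obs();R=Ro.from_rotvec(o['tool_rot'])
np.set_printoptions(precision=4,suppress=True)
for n in('top','scene'):
    d=cap(n);P=pts(d);h=cv2.cvtColor(d['image'],cv2.COLOR_RGB2HSV)
    L=R.inv().apply((P-o['tool_pos']).reshape(-1,3)).reshape(P.shape)
    m=(h[...,0]>100)&(h[...,0]<125)&(h[...,1]>100)&(np.abs(L)<.08).all(-1)&(d['depth']>0)
    Q=L[m];print(n,len(Q),'tool-frame min/max',np.percentile(Q,[1,5,50,95,99],axis=0).tolist())
    i=np.argwhere(m);print(i.min(0),i.max(0))
E
python3 g.py; python3 - <<'E'
from h import *
d=dict(np.load('top.npz'));e=dict(np.load('scene.npz'))
a=cv2.resize(d['image'][165:240,165:245,::-1],(400,375),interpolation=2)
b=cv2.resize(e['image'][110:185,370:450,::-1],(400,375),interpolation=2)
cv2.imwrite('pics/g.png',np.hstack([a,b]))
E
```

```text
t: 16.7
tool_pos: [0.6046, 0.2695, 0.1196]
tool_rot: [2.276, 2.164, -0.008]
contact_force: [-0.2, -0.3, -4.8]
opening: 0.0426
grip_force: 63.9
t 16.7 [0.6046 0.2695 0.1196] yaw 87.1 q [ 0.31  0.23  1.61 -0.    1.31  0.36] F [-0.2 -0.3 -4.8] open 0.0426 g 63.93959999084473
[np.float64(0.6035), np.float64(0.2745), np.float64(0.065), np.float64(87.4)] [-0.005, 0.009, -0.01] [0.0172, -0.0039, 0.1818]
top 298 tool-frame min/max [[-0.05330472177146476, -0.02266558150162135, -0.028549356951723278], [-0.05168013752853645, -0.02145590193521057, -0.027284946322665416], [-0.02847887842690544, -0.002098409176876082, -0.007675932059729061], [-0.015443516091524634, 0.018778832179761753, -0.0032976282676008533], [-0.005994526384361919, 0.019834020134719164, 0.0012038790678994807]]
[186 180] [206 224]
scene 400 tool-frame min/max [[-0.055421447269275934, -0.01798897944550288, -0.06337386158128175], [-0.05418436854672506, -0.01569979473113265, -0.028731122208743385], [-0.026042825292231352, 0.008921897793065126, -0.007137471790897602], [0.023547755994043854, 0.024146485426787174, -0.0006674943395879003], [0.04798350807643568, 0.053706456972043785, 0.0024120571702503572]]
[128 399] [152 447]
```

View pics/g.png

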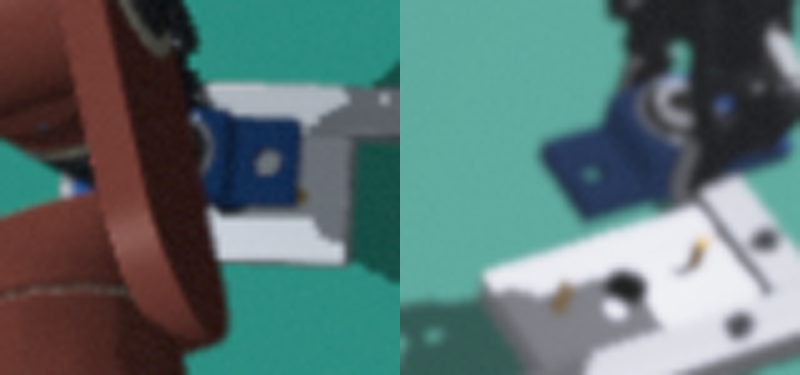

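Left crop: the flange's outer hole is at (268,163). Right crop: the flange hovers level above the studs, which are at (562,297) and (700,247). I'll descend partway and measure again.

```bash
python3 -m pendant '[-0.005,0.009,-0.01,0.014,-0.004,0.08,0.3,-0.005,0.009,-0.01,0.014,-0.004,0.13,0.3,-0.005,0.009,-0.01,0.014,-0.004,0.17,0.3,-0.005,0.009,-0.01,0.014,-0.004,0.17,0.3,-0.005,0.009,-0.01,0.014,-0.004,0.17,0.3]'; python3 r.py; python3 g.py;python3 - <<'E'
from h import *
d=dict(np.load('top.npz'));e=dict(np.load('scene.npz'))
a=cv2.resize(d['image'][180:225,190:240,::-1],(400,360),interpolation=2)
b=cv2.resize(e['image'][130:175,390:440,::-1],(400,360),interpolation=2)
cv2.imwrite('pics/h.png',np.hstack([a,b]))
E
```

```text
t: 17.42
tool_pos: [0.6062, 0.2756, 0.0731]
tool_rot: [2.268, 2.169, 0.012]
contact_force: [0.7, -0.7, -5.4]
opening: 0.0431
grip_force: 64.0
t 17.425 [0.6062 0.2756 0.0731] yaw 87.45 q [0.31 0.28 1.64 0.   1.22 0.36] F [ 0.7 -0.7 -5.4] open 0.0431 g 63.97526979446411
top 261 tool-frame min/max [[-0.05403697138115303, -0.02225953664060189, -0.02989550373418043], [-0.05202259274916453, -0.020255435378283365, -0.02825036965778669], [-0.03021457012024265, 8.601396304019618e-05, -0.007729895325651579], [-0.017120859501758862, 0.018914154780311998, -0.0034876656104472874], [-0.012253497687214374, 0.019689448763079636, -0.0016044366848533133]]
[174 204] [208 226]
scene 323 tool-frame min/max [[-0.05556460531224398, -0.01906066461078613, -0.05040432088511672], [-0.05420034842288355, -0.01603030166372715, -0.025868815814066023], [-0.02931873783023454, 0.005910466027556722, -0.0065873558448066825], [-0.015286962809786994, 0.02160102072122542, 0.0017711389272130665], [0.006935961670224898, 0.04796131263619943, 0.0050091143338826275]]
[142 398] [165 443]
```

View pics/h.png

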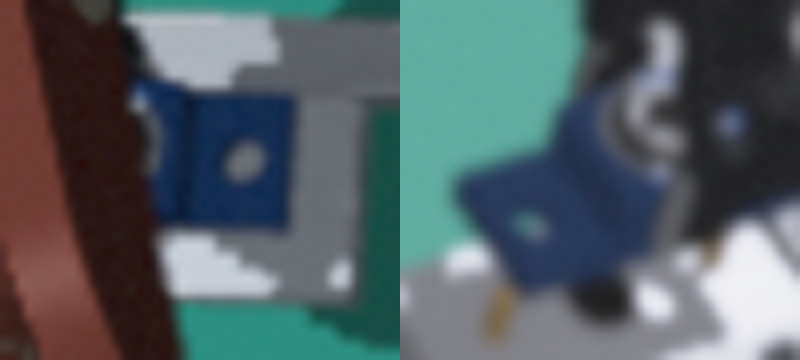

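```bash
cat > k.py <<'E'
from h import *
from scipy.spatial.transform import Rotation as Ro
np.set_printoptions(precision=4,suppress=True)
d=dict(np.load('top.npz'));e=dict(np.load('scene.npz'))
f=lambda x,y,z:A(d,x,y,z,(190,180),8)
o=telemetry.get_obs();zb=o['tool_pos'][2]-.005;zt=zb+.012;t=o['tool_pos'][:2]
th=np.radians(-2.55);ex=np.array([np.cos(th),np.sin(th)]);ey=np.array([-ex[1],ex[0]])
print('TCP',t);F=lambda p:np.array([(p-t)@ex,(p-t)@ey])
print('hole top',F(f(246,162,zb+.007)),'expect [0,-.04+off]')
u,l=f(296,97,zt),f(290,230,zt);print('outer edge',F(u),F(l),F((u+l)/2))
x=f(246,162,zb+.007)
g=lambda x,y,z:A(e,x,y,z,(390,130),8)
print('scene hole',F(g(530-400,224,zb+.007)))
for p in((455-400,185),(527-400,292)):print('scene corners(top z)',F(g(*p,zt)))
# stud positions, same top camera
s=[ray(d,194.1,202.6,.037)[:2],ray(d,223.75,203.2,.037)[:2]];print('studs',s,np.mean(s,0),'rel TCP',F(np.mean(s,0)))
c=np.array([.641,.341])-.035*ex-.065*ey;print('fence based centre',c,F(c))
E
python3 k.py
```

```text
TCP [0.6064 0.2758]
hole top [-0.0006 -0.039 ] expect [0,-.04+off]
outer edge [ 0.0201 -0.0552] [-0.0233 -0.0559] [-0.0016 -0.0555]
scene hole [ 0.0018 -0.0423]
scene corners(top z) [-0.0167 -0.0588]
scene corners(top z) [ 0.0278 -0.0593]
studs [array([0.6054, 0.3169]), array([0.602 , 0.2365])] [0.6037 0.2767] rel TCP [-0.0027  0.0008]
fence based centre [0.6031 0.2776] [-0.0033  0.0017]
```

```bash
cat >> k.py <<'E'
s=[ray(e,402.6,166.8,.037)[:2],ray(e,430.4,157.8,.037)[:2]];print('scene studs',s,F(np.mean(s,0)),F(s[0]),F(s[1]))
for z in(0,.006,.012):print('scene hole',z,F(g(130,224,zb+z)))
print(F(g(127,292,zb)),F(g(127,285,zt)))
E
python3 k.py|tail -5; python3 r.py .6045 .2763 .0535 87.45
```

```text
scene studs [array([0.604 , 0.2347]), array([0.6078, 0.3157])] [-0.0004 -0.0006] [-0.0005 -0.0412] [-0.0003  0.0399]
scene hole 0 [-0.0029 -0.0379]
scene hole 0.006 [ 0.0011 -0.0416]
scene hole 0.012 [ 0.0052 -0.0453]
[ 0.0201 -0.0522] [ 0.0255 -0.058 ]
t 17.525 [0.6064 0.2758 0.0735] yaw 87.46 q [0.31 0.28 1.63 0.   1.22 0.36] F [ 0.1  0.5 -4.3] open 0.043 g 63.97627115249634
[np.float64(0.6045), np.float64(0.2763), np.float64(0.0535), np.float64(87.45)] [0.015, -0.007, 0.0] [0.0012, -0.0068, 0.0666]
```

```bash
python3 -m pendant '[0,0,0,0.001,-0.006,0.02,0.3,0,0,0,0.001,-0.006,0.04,0.3,0,0,0,0.001,-0.006,0.05,0.3,0,0,0,0.001,-0.006,0.05,0.3,0,0,0,0.001,-0.006,0.05,0.3]'; python3 r.py .6046 .2764 .0535 87.45
```

```text
t: 18.15
tool_pos: [0.6041, 0.276, 0.0574]
tool_rot: [2.268, 2.17, 0.01]
contact_force: [-0.2, -0.6, -5.0]
opening: 0.0428
grip_force: 64.0
t 18.15 [0.6041 0.276  0.0574] yaw 87.46 q [0.32 0.29 1.65 0.   1.19 0.36] F [-0.2 -0.6 -5. ] open 0.0428 g 63.97678256034851
[np.float64(0.6046), np.float64(0.2764), np.float64(0.0535), np.float64(87.45)] [0.012, -0.006, 0.0] [0.0013, 0.0017, 0.0131]
```

```bash
python3 -m pendant '[0,0,0,0.001,0.0015,0.013,0.3,0,0,0,0.001,0.0015,0.013,0.3,0,0,0,0.001,0.0015,0.013,0.3,0,0,0,0.001,0.0015,0.013,0.3,0,0,0,0.001,0.0015,0.013,0.3,0,0,0,0.001,0.0015,0.013,0.3]'; python3 r.py .6046 .2764 .0535 87.45; python3 - <<'E'
from h import *
from scipy.spatial.transform import Rotation as Ro
np.set_printoptions(precision=4,suppress=True)
o=telemetry.get_obs();t=o['tool_pos']
for n in('top','scene'):
    d=cap(n);P=pts(d);h=cv2.cvtColor(d['image'],cv2.COLOR_RGB2HSV)
    m=((h[...,0]>100)&(h[...,0]<125)&(h[...,1]>100)&(np.abs(P-t)<.08).all(-1)).astype(np.uint8)
    cs,hi=cv2.findContours(m,cv2.RETR_CCOMP,cv2.CHAIN_APPROX_NONE)
    for c,x in zip(cs,hi[0]):
        if x[3]>=0:
            q=np.mean(c[:,0],0);print(n,len(c),q,ray(d,*q,t[2]+.001)[:2])
# plate still home: white top points in x beyond the flange
d=dict(np.load('top.npz'));P=pts(d);m=(np.abs(P[...,2]-.018)<.004)&(P[...,0]>.53)&(P[...,0]<.63)&(P[...,1]>.19)&(P[...,1]<.345);print('plate pts',np.percentile(P[m],[0.5,99.5],axis=0).tolist())
E
```

```text
t: 18.9
tool_pos: [0.6044, 0.2763, 0.0535]
tool_rot: [2.268, 2.17, 0.01]
contact_force: [0.1, -0.0, -5.3]
opening: 0.0436
grip_force: 64.0
t 18.9 [0.6044 0.2763 0.0535] yaw 87.46 q [0.32 0.3  1.65 0.   1.19 0.36] F [ 0.1 -0.  -5.3] open 0.0436 g 63.97752642631531
[np.float64(0.6046), np.float64(0.2764), np.float64(0.0535), np.float64(87.45)] [0.012, -0.006, 0.0] [0.0004, 0.0007, -0.0001]
top 17 [221.7059 201.8235] [0.6026 0.238 ]
scene 12 [404.0833 162.    ] [0.6032 0.2354]
plate pts [[0.5671821144064322, 0.21324437008983166, 0.014049818661441383], [0.6279941737436895, 0.2703807352714419, 0.021789132530609476]]
```

The hole matches the stud to about 1 mm in both cameras, and the arm is still. I'm handing it in.

```bash
python3 -c "
from station import ctrl
print(ctrl.finish_job())"
```

```text
the job is handed in; nothing more can be done
None
```

I handed the job in at about 19 s of robot time, with no verdict returned: the plate is flush in the fence corner, and the flange is held level about 10 mm above the stud tips, its one visible hole within about 1.5 mm of its stud in both cameras; I did not re-measure the stacks and tin after the carry.

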